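Slide the catch tray home under the glaze sieve

ROBOT

A 7-joint arm with a two-finger parallel gripper is mounted at the origin on the work surface. World frame = base frame: x ahead of the robot, y to its left, z up, the work surface at z = 0. Lengths are in m, angles in degrees, forces in N, time in s.
With the tool pointing down it reaches from about 0.425 to 0.975 m from the base axis. Payload 16.7 kg.
Tool frame: the origin (TCP) lies at the very end of the fingers, on their centre line; the grasp point (between the pads) lies 19 mm behind it; x points along the fingers, y is the direction in which the jaws open and shut, and the axes are right-handed (so a half turn about x gives the same grasp; the last joint's range is limited). The gripper opens to 85 mm and grips with 20 to 120 N. Pads are 22 mm wide; open, the fingers measure 114 mm over their backs; the gripper's body (76 mm by 85 mm) begins 54 mm behind the grasp point. The pads swing forward as they close: fully open they stand 13 mm farther back than shut.
Start: joints at [59.845, 24.414, 4.234, 92.017, -1.954, 63.644, -3.845], TCP at [0.248, -0.628, 0.231] pointing down, gripper open.
Joint ranges: [-163.25, 163.25], [-28.42, 122.38], [-70.27, 78.77], [12.13, 141.07], [-58.53, 238.53], [9.26, 117.41], [-156.51, 156.51]. Speed limits (degrees/s): [108.29, 108.29, 136.94, 136.94, 172.46, 172.46, 172.46].

INTERFACE

Orientations are given as [roll, pitch, yaw] about the fixed x, y, z axes, in that order (R = Rz(yaw) Ry(pitch) Rx(roll)).
In Python, from plant import get_state, snapshot, camera_info, finish_job, boxes_of gives the robot as it stands.
- The arm moves only by the tool servo_tool, never from a script. Its argument "motion" is one flat list of numbers, 7 for each row, row after row: the finger opening in m, from 0 to 0.0854, then the shift along the world's x, y, z in m, then the turn, a rotation vector about the world's x, y, z in degrees. A call has 1 to 10 rows; each row is the pose to reach, as a shift and turn from the pose commanded when the call began; what a row does not reach only later rows make up. A row lasts 1/10 s, in which the tool goes at most 50 mm and 8.59 degrees, less where a joint would pass 70% of its speed; a pose out of reach is approached as far as the arm can. A call with a gripper value outside its range is refused whole. The fingers move at their own pace and stop on an object; "grip_force" is the grip in N (left out, the last holds). Time passes only in rows, so rows that repeat a pose let the fingers close. It gives the time, the measured TCP pose, the force and the opening at its end, in the units of the state.
- get_state(): the state, without advancing time (a new reading comes with each control period).
- snapshot(name): name is "scene" or "top" or "wrist"; returns the picture (384x512x3 uint8, red, green, blue); there is no depth.
- camera_info(name): a dict with "mtx" (3x3 intrinsics, pixels), "position" and "attitude" of the camera in the world. Camera axes: x right, y down, z forward; pixel columns grow to the right and rows downward; lengths in m; the calibration is good to about 2 mm. A picture is of the moment at which its call begins: read the wrist's pose just before it. camera_info takes no time and is no camera call; for the wrist camera it gives the pose at the moment of the call.
- finish_job(): hands the job in, once; it reports no verdict.
Trained networks look in the newest picture that a camera, given by its name, has taken for a name from the list of things; names that differ only in an ending like _2 or _b are one class to them, and where a whole thing is asked for, a point or a joint stands for the part that bears it (a point fixed in the world has none). Each returns a list of dicts, best first, with "confidence" (0 to 1); they miss things now and then, are a little off and sometimes report something else, mostly with a low value. They report only what shows in the picture. A call takes as long as a camera call. They do not tell look-alikes from the thing itself.
- boxes_of(thing, camera): "pixel" ([column, row] in pixels, amid what is visible of it).
The state is a dict: "clock": time; "joint_pos": joint angles; "dq": joint speeds; "joint_torque": joint torques, N m; "eef_pos": TCP position; "eef_rot": TCP orientation; "force": force on the tool from outside, world axes, zero at the start; "torque": the same for the moment, N m; "gripper_width": finger opening in m.
Only numpy, scipy, OpenCV 4.12 (cv2) and the standard library are available. Lean on these libraries where they do the work, as an engineer would, in place of code of your own. Each camera call takes 0.05 s, during which the arm holds its last target.

TASK

Slide the steel catch tray, nose first, into the bay under the white glaze sieve until it rests fully home against the stop hidden inside, feeling your way along the side guides and never forcing it. Then throw the red-knobbed clamp lever on the sieve's deck fully over, away from the mouth, let go, and leave everything else on the table where it stands.

Things in the scene. Friction and masses are not known exactly. Their poses are not given: they have to be found in the camera images.
- tray: steel catch tray, open pan 120 long (x), 110 wide (y), 36 high, walls 4, 0.2 to 0.4 kg, flat on the table. Origin: under the pan's centre. +x points to its nose, which goes in first; nose face 60 ahead of the origin, rear face 60 behind. Dragging it on the table takes 1 to 3 N.
- tray_grip (a point): middle of the tray's purple upright fin handle, 110 behind the tray's origin and 30 above its underside. The fin is 12 thick, runs straight back from the rear face (60 to 130 behind the origin), lower edge 2 and top 46 above the table; pinch it from above, closing along the tray's y axis
- sifter: white bench glaze sieve, fixed, 200 wide (y), 220 deep (x), deck top 64 above the table; on the deck a round steel drum 130 across, 60 high, centred 148 behind the front. Origin: on the table in the front face, centre of the mouth (136 wide, 54 high); +x points into the bay, z up. The bay has no floor of its own: the tray slides on the table.
- bay_leadin (a point): point 12 inside the mouth on the sieve's centre line. Out of sight from here to 46 inside, two stiff lead-ins at 28 degrees (about 147 apart here) narrow to the lane; a nose that is off line rubs along one of them and is pushed sideways about 0.53 for each unit forward
- bay_lane (a point): point 46 inside the mouth on the sieve's centre line, where the lane begins: two stiff hidden side guides 115 apart behind a rounded throat 113 wide (tray 110), parallel to the sieve's x. Their centre line lies up to 8 to either side of the sieve's, wherever the last user left it: find it by touch. Over 30 N between tray and sieve counts as forcing
- bay_end (a point): point 98 inside the mouth on the sieve's centre line: the middle of where the stop may be. The hidden stop is rigid, flat, square to the lane, its face anywhere from 84 to 112 inside the mouth: find it by touch. The tray is home when its nose rests on it (within 2.5); there is no spring or click
- clamp (a joint): clamp lever, rad: 0 = leaning towards the mouth (open, the start is 0 to 0.1), 0.9 = fully over, leaning into the machine (clamped); light friction (pushing the knob takes 2 to 3 N), it stays where it is left. Its pivot axis lies along the sieve's y, 36 behind the front face, on the centre line, 76 above the table; the lever is upright at 0.45.
- clamp_tip (a point): centre of the lever's red ball knob, 22 across, 60 from the pivot
- basin: orange plastic basin, round, rim 170 across, 75 high; origin under its centre. Bystander, leave it.
- sample_jar: small clear jar with black lid, 34 across, 45 high, standing on the front right corner of the sieve's deck; origin under its centre. Bystander, leave it.
- jar_a: clear glaze jar with white lid, 72 across, 75 high; origin under its centre. Bystander, leave it.
- jar_b: black glaze jar, 68 across, 65 high; origin under its centre. Bystander, leave it.
- bowl: white ceramic bowl, 110 across, 55 high; origin under its centre. Bystander, leave it.
- sieve: empty steel sieve ring, 100 across, 45 high; origin under its centre. Bystander, leave it.
- brush: brush 150 long, lying flat on the table. Bystander, leave it.
- scraper: spatula-shaped scraper 150 long, lying flat on the table. Bystander, leave it.
Mind the look-alikes: they are no part of the job. Leave any orange or yellow look-alike of the tray alone.

How it is judged (in metres and radians):
On the way, in this order (a step that is already met when the one before it is completed fails the run):
1. the tray is home against the hidden stop, with the clamp lever still open (x of stop_c0 in the frame of tray below 0.0685 m and angle between the x axis of tray and the x axis of sifter, either way round below 0.11 rad and y of tray in the frame of sifter between -0.015 and 0.015 m and height (world z) of tray below 0.004 m and angle between tray's own z axis and vertical below 0.05 rad and value of joint clamp below 0.3 rad), for 0.2 s.
2. the clamp lever is thrown fully over (value of joint clamp above 0.82 rad), for 0.2 s.
At the end, for the whole second after the job is handed in: The tray lies flat on the table inside the bay, its nose within 2.5 mm of the hidden stop and its length within 6 degrees of the bay's; the clamp lever is over to at least 0.82 rad; tray released and at rest; the bystanders within 20 mm of where they stood (x of stop_c0 in the frame of tray below 0.0685 m and angle between the x axis of tray and the x axis of sifter, either way round below 0.11 rad and y of tray in the frame of sifter between -0.015 and 0.015 m and height (world z) of tray below 0.004 m and angle between tray's own z axis and vertical below 0.05 rad and value of joint clamp above 0.82 rad and linear speed of tray below 0.01 m/s); the robot touches nothing.
It fails at once if tray forced: more than 30 N between the tray and the sieve (its guides and stop included) (contact force between tray and sifter above 30 N).
It fails at once if a bystander moved by more than 20 mm or tipped over (distance of any of basin, sample_jar, jar_a, jar_b, bowl, sieve, brush, scraper from where it was at the start of the episode above 0.02 m or angle between any of basin, sample_jar, jar_a, jar_b, bowl, sieve, brush, scraper's own z axis and vertical above 0.4 rad).
It also fails if it takes over 72 s, if anything falls off the work surface, if the arm or the gripper's body presses on something with over 40 N, if the wrist force passes 120 N, or if a joint passes its speed limit or range.

## Working session

There is one attempt and no reset: what is moved stays moved. The work goes in short steps, Python scripts to look and compute and a tool call to move; the robot and the scene stay as the last step left them, time stands still between calls to the robot, and variables do not carry over. Pictures are saved under pics/ and viewed, and the job is handed in when it is done.

Besides the shell and the picture viewer there is one more tool, called after ">>>" as a command line: name --argument value ..., lists and objects as JSON in quotes. servo_tool: Moves the arm, as the interface text tells. Its arguments: {"type":"object","properties":{"motion":{"type":"array","items":{"type":"number"}},"grip_force":{"type":"number"}},"required":["motion"]}

```bash
ls; mkdir -p pics
cat > h.py <<'E'
import numpy as np,cv2,json
from plant import *
def save(n,cam):
    im=snapshot(cam); cv2.imwrite(f'pics/{n}.png',cv2.resize(im[:,:,::-1],None,fx=1.5,fy=1.5)); cv2.imwrite(f'pics/raw_{n}.png',im[:,:,::-1]); return im
E
python3 - <<'E'
from h import *
s=get_state();print(s)
for c in ['scene','top']:
    save(c+'0',c);ci=camera_info(c);print(c,ci)
    for t in ['tray','tray_grip','sifter','clamp_tip','basin','sample_jar','brush','scraper']:
        print(t,[(np.round(b['pixel']).tolist(),round(b['confidence'],2)) for b in boxes_of(t,c)][:3])
print(get_state()['clock'])
E
```

```text
pics
{'clock': 0.0, 'joint_pos': array([59.84524108, 24.44947087,  4.23000958, 92.05161888, -1.9514928 ,
       63.64339824, -3.84540172]), 'dq': array([-0.06114819, -0.00448065, -0.07604522,  0.03081325, -0.00792654,
        0.05020261, -0.05127519]), 'joint_torque': array([-1.58818490e-03, -9.49847674e+01,  3.76030147e+00, -4.63519692e+01,
        1.91776792e-02,  1.01681636e-02,  9.36570314e-05]), 'eef_pos': array([ 0.2481923 , -0.62728325,  0.2306168 ]), 'eef_rot': array([-84.59212859,  89.92759858, 116.99648256]), 'force': array([ 0.16661328, -0.34592463,  0.15766818]), 'torque': array([-0.02149264, -0.02153959,  0.04604384]), 'gripper_width': 0.0850875332924278}
scene {'mtx': array([[347.01146815,   0.        , 259.34994866],
       [  0.        , 347.01146815, 192.93368593],
       [  0.        ,   0.        ,   1.        ]]), 'position': array([ 1.46191278, -0.07315804,  0.80314814]), 'attitude': array([-126.522269  ,    0.9137215 ,   79.73910948])}
tray [([180.0, 180.0], 0.98), ([397.0, 180.0], 0.95), ([286.0, 168.0], 0.94)]
tray_grip [([396.0, 179.0], 0.78), ([317.0, 207.0]
[... 260 characters left out ...]
, 0.47)]
scraper [([357.0, 200.0], 0.58)]
top {'mtx': array([[390.49462628,   0.        , 256.10088503],
       [  0.        , 390.49462628, 197.95346056],
       [  0.        ,   0.        ,   1.        ]]), 'position': array([0.35823563, 0.08607026, 1.66534689]), 'attitude': array([-1.74992115e+02, -9.45165272e-02, -8.88721054e+01])}
tray [([124.0, 212.0], 0.82), ([326.0, 258.0], 0.71), ([215.0, 253.0], 0.69)]
tray_grip [([324.0, 257.0], 0.82), ([215.0, 255.0], 0.8), ([211.0, 188.0], 0.56)]
sifter [([267.0, 134.0], 0.58)]
clamp_tip []
basin [([344.0, 195.0], 0.86), ([210.0, 188.0], 0.3)]
sample_jar [([286.0, 148.0], 0.41)]
brush [([167.0, 156.0], 0.55)]
scraper [([172.0, 198.0], 0.68)]
0.9
```

View pics/scene0.png

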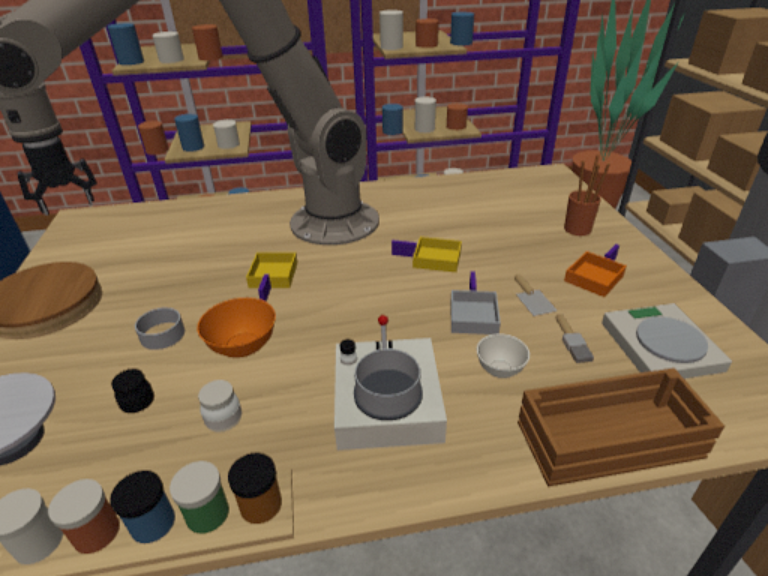

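View pics/top0.png

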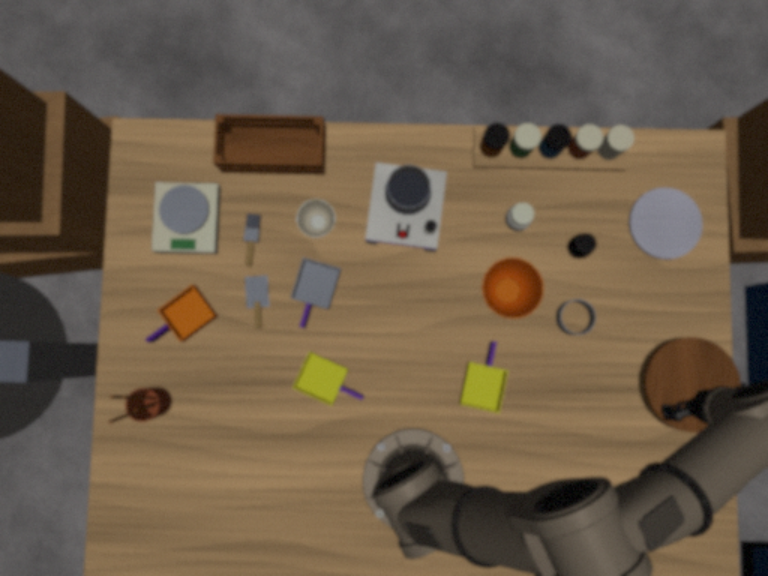

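Run:
```python
import cv2
a=cv2.imread('pics/raw_top0.png');b=cv2.imread('pics/raw_scene0.png')
cv2.imwrite('pics/c1.png',cv2.resize(a[100:225,185:310],None,fx=5,fy=5,interpolation=cv2.INTER_CUBIC)[:600])
cv2.imwrite('pics/c2.png',cv2.resize(b[180:300,215:365],None,fx=5,fy=5,interpolation=cv2.INTER_CUBIC))
```

```text
(no output)
```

View pics/c1.png

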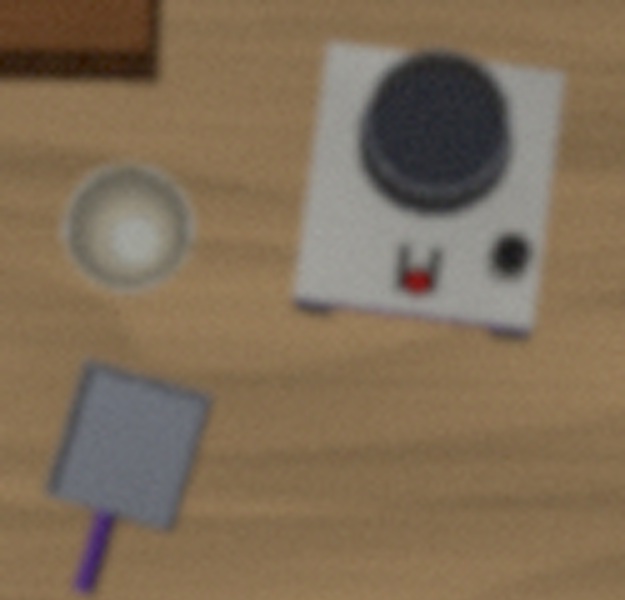

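View pics/c2.png

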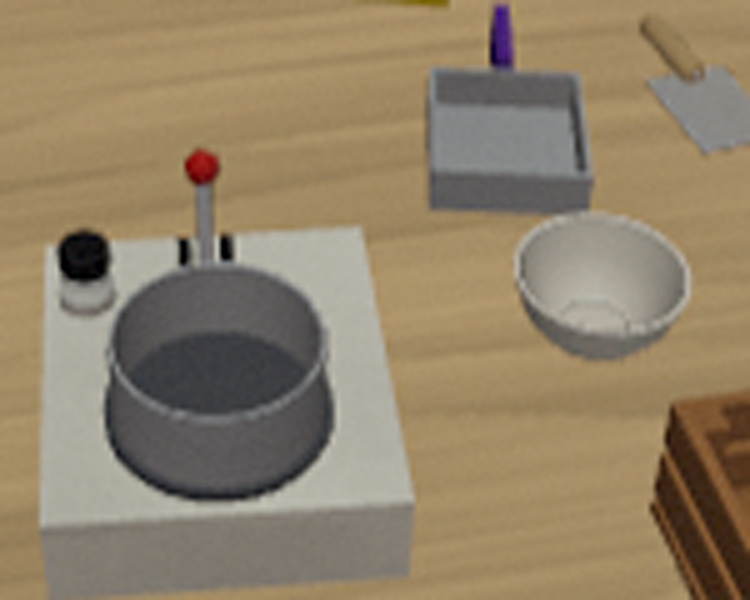

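```bash
cat >> h.py <<'E'
from scipy.spatial.transform import Rotation as Ro
from scipy.optimize import least_squares
def proj(ci,P):
    R=Ro.from_euler('xyz',ci['attitude'],degrees=True).as_matrix()
    p=(np.atleast_2d(P)-ci['position'])@R; p=p@np.asarray(ci['mtx']).T
    return p[:,:2]/p[:,2:]
def ray(ci,uv,z):
    R=Ro.from_euler('xyz',ci['attitude'],degrees=True).as_matrix()
    d=R@np.linalg.inv(ci['mtx'])@np.array([uv[0],uv[1],1.]); p=np.array(ci['position'])
    return p+d*(z-p[2])/d[2]
def place(q,P):
    P=np.asarray(P,float);c,s=np.cos(q[2]),np.sin(q[2])
    return np.c_[q[0]+c*P[:,0]-s*P[:,1],q[1]+s*P[:,0]+c*P[:,1],P[:,2]]
def fit(obs,q0):
    # obs: list (ci, localpts, uv)
    f=lambda q:np.concatenate([(proj(ci,place(q,P))-uv).ravel() for ci,P,uv in obs])
    r=least_squares(f,q0,loss='soft_l1'); return r.x,f(r.x).reshape(-1,2)
E
python3 - <<'E'
from h import *
T,S=camera_info('top'),camera_info('scene')
u=lambda a,o:(np.array(a,float)+.5)/5-.5+np.array(o)
z=.064;D=[[.22,.1,z],[.22,-.1,z],[0,-.1,z],[0,.1,z]]
to=u([(328,42),(564,74),(531,325),(296,299)],(185,100)); so=u([(412,503),(40,527),(48,245),(362,228)],(215,180))
for o in ([(T,D,to)],[(S,D,so)],[(T,D,to),(S,D,so)]):
    q,r=fit(o,[.6,.0,0]);print('sift',q.round(4),np.degrees(q[2]).round(2));
print(r.round(2).tolist())
z=.036;D=[[.06,.055,z],[.06,-.055,z],[-.06,-.055,z],[-.06,.055,z]]
to=u([(88,362),(211,398),(172,530),(50,492)],(185,100)); so=u([(590,180),(431,179),(430,70),(578,73)],(215,180))
for o in ([(T,D,to)],[(S,D,so)],[(T,D,to),(S,D,so)]):
    q,r=fit(o,[.6,.0,0]);print('tray',q.round(4),np.degrees(q[2]).round(2));
print(r.round(2).tolist())
print('grip',place(q,[[-.11,0,.03]]))
for n,p,z in [('bowl',(317/1.5,217/1.5),.04),('basin',(512/1.5,288/1.5),.05),('knob',((417)/5+185,278/5+100),.13),('sjar',(510/5+185,255/5+100),.109)]: print(n,ray(T,p,z).round(3))
E
```

```text
sift [ 0.648   0.0427 -0.1069] -6.13
sift [ 0.6527  0.0494 -0.1172] -6.71
sift [ 0.651   0.0472 -0.113 ] -6.47
[[-0.78, -0.83], [-0.75, -1.05], [-0.69, 0.12], [-1.46, -0.99], [-0.15, -0.41], [-0.85, -0.44], [-0.99, -0.2], [-0.72, -0.36]]
tray [ 0.5364  0.2777 -0.2636] -15.1
tray [ 0.5465  0.284  -0.2577] -14.76
tray [ 0.5413  0.282  -0.2605] -14.93
[[-0.98, -1.71], [-0.54, -1.74], [-0.86, -0.8], [-1.64, -0.45], [-0.52, -0.68], [-1.19, -1.77], [-1.37, -0.76], [-0.93, -0.3]]
grip [[0.43499602 0.31034757 0.03      ]]
bowl [0.723 0.28  0.04 ]
basin [ 0.532 -0.268  0.05 ]
knob [0.663 0.041 0.13 ]
sjar [ 0.688 -0.035  0.109]
```

Run:
```python
from h import *
s=get_state();R=Ro.from_euler('xyz',s['eef_rot'],degrees=True);print(R.as_matrix().round(3))
ci=camera_info('wrist');print(ci)
Rc=Ro.from_euler('xyz',ci['attitude'],degrees=True)
print((R.inv()*Rc).as_matrix().round(3), R.inv().apply(ci['position']-s['eef_pos']).round(4))
T=camera_info('top')
for n,p in [('yel',(322,378)),('yelfin',(362,397)),('yelcorner',(345,357)),('yelc2',(310,352))]: print(n,ray(T,np.array(p)/1.5,.03).round(3))
```

```text
[[ 0.     0.368 -0.93 ]
 [ 0.    -0.93  -0.368]
 [-1.     0.    -0.   ]]
{'mtx': array([[311.98592175,   0.        , 261.93423412],
       [  0.        , 311.98592175, 193.91190194],
       [  0.        ,   0.        ,   1.        ]]), 'position': array([ 0.31866416, -0.59958766,  0.37364251]), 'attitude': array([ 1.62683969e+02,  2.53952816e-02, -6.84648544e+01])}
[[ 0.    -0.298  0.955]
 [ 1.    -0.001 -0.001]
 [ 0.001  0.955  0.298]] [-0.1423 -0.0002 -0.0757]
yel [0.273 0.254 0.03 ]
yelfin [0.223 0.142 0.03 ]
yelcorner [0.332 0.192 0.03 ]
yelc2 [0.344 0.289 0.03 ]
```

>>> servo_tool --motion '[0.085,0.25,0.33,0,0,0,-20,0.085,0.25,0.33,0,0,0,-20,0.085,0.25,0.33,0,0,0,-20,0.085,0.25,0.33,0,0,0,-20,0.085,0.25,0.33,0,0,0,-20,0.085,0.25,0.33,0,0,0,-20,0.085,0.25,0.33,0,0,0,-20,0.085,0.25,0.33,0,0,0,-20,0.085,0.25,0.33,0,0,0,-20,0.085,0.25,0.33,0,0,0,-20]'

```text
clock: 1.9
eef_pos: [0.5004, -0.2945, 0.2314]
eef_rot: [-136.9, 89.9, 45.0]
force: [0.2, -1.5, -0.1]
gripper_width: 0.0855
```

>>> servo_tool --motion '[0.085,0,0.3,0,0,0,-8,0.085,0,0.3,0,0,0,-8,0.085,0,0.3,0,0,0,-8,0.085,0,0.3,0,0,0,-8,0.085,0,0.3,0,0,0,-8,0.085,0,0.3,0,0,0,-8,0.085,-0.05,0.6,0,0,0,-16.5,0.085,-0.05,0.6,0,0,0,-16.5,0.085,-0.05,0.6,0,0,0,-16.5,0.085,-0.05,0.6,0,0,0,-16.5]'

```text
clock: 2.9
eef_pos: [0.467, 0.1899, 0.2316]
eef_rot: [-173.5, 90.0, -8.5]
force: [1.7, -0.3, -0.0]
gripper_width: 0.0853
```

>>> servo_tool --motion '[0.085,-0.02,0.1,0,0,0,0,0.085,-0.02,0.1,0,0,0,0,0.085,-0.02,0.1,0,0,0,0,0.085,-0.02,0.1,0,0,0,0]'

```text
clock: 3.3
eef_pos: [0.4471, 0.2896, 0.2311]
eef_rot: [46.6, 90.0, -148.3]
force: [-0.2, -0.7, -0.3]
gripper_width: 0.085
```

Run:
```python
from h import *
s=get_state();print(s['clock'],s['eef_pos'],s['joint_pos'].round(1));R=Ro.from_euler('xyz',s['eef_rot'],degrees=True);y=R.as_matrix()[:,1];print(np.degrees(np.arctan2(y[1],y[0])),y)
ci=camera_info('wrist');print(ci['position'],ci['attitude'])
import pickle;pickle.dump(ci,open('ci1.pkl','wb'))
save('w1','wrist')
```

```text
3.3 [0.44713774 0.28956922 0.231131  ] [ -19.5   12.7  -23.4  109.     5.8   59.4 -150.2]
-104.82795658210387 [-2.55917470e-01 -9.66698620e-01  1.63367595e-04]
[0.52028524 0.27038345 0.37344596] [ 1.62673235e+02 -3.57102576e-02 -1.04881210e+02]
```

View pics/w1.png

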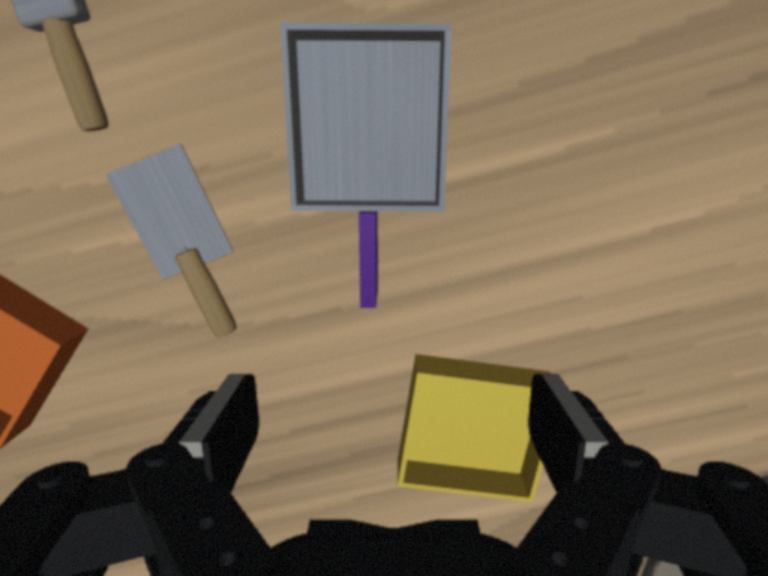

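Run:
```python
from h import *
import pickle;ci=pickle.load(open('ci1.pkl','rb'))
z=.036;D=[[.06,.055,z],[.06,-.055,z],[-.06,-.055,z],[-.06,.055,z],[-.13,.006,.046],[-.13,-.006,.046]]
uv=(np.array([(282,24),(450,24),(445,211),(293,211),(360,307),(376,307)],float)+.5)/1.5-.5
q,r=fit([(ci,D,uv)],[.54,.28,-.26]);print(q,np.degrees(q[2]),r.round(2).tolist())
g=place(q,[[-.11,0,.03]])[0];s=get_state();print(g,g-s['eef_pos'])
```

```text
[ 0.53895124  0.28342349 -0.26415574] -15.135009143936832 [[-1.19, -0.95], [1.27, -0.36], [-0.06, 0.42], [-0.99, -0.02], [0.36, 0.68], [0.48, 0.73]]
[0.43276678 0.31214388 0.03      ] [-0.01483651  0.02389375 -0.20110247]
```

>>> servo_tool --motion '[0.06,-0.015,0.024,-0.05,0,0,0,0.06,-0.015,0.024,-0.1,0,0,0,0.06,-0.015,0.024,-0.15,0,0,0,0.06,-0.015,0.024,-0.15,0,0,0]'

```text
clock: 3.75
eef_pos: [0.4306, 0.3094, 0.0769]
eef_rot: [62.1, 89.6, -133.0]
force: [-1.5, -0.4, -0.2]
gripper_width: 0.0601
```

Run:
```python
from h import *
s=get_state();print(s['clock'],s['eef_pos'],s['joint_pos'].round(1),s['gripper_width'])
ci=camera_info('wrist');save('w2','wrist')
```

```text
3.75 [0.43059403 0.30941689 0.07694697] [ -30.7   23.3  -14.5  116.9    8.6   41.3 -155.6] 0.06011518443450742
```

View pics/w2.png

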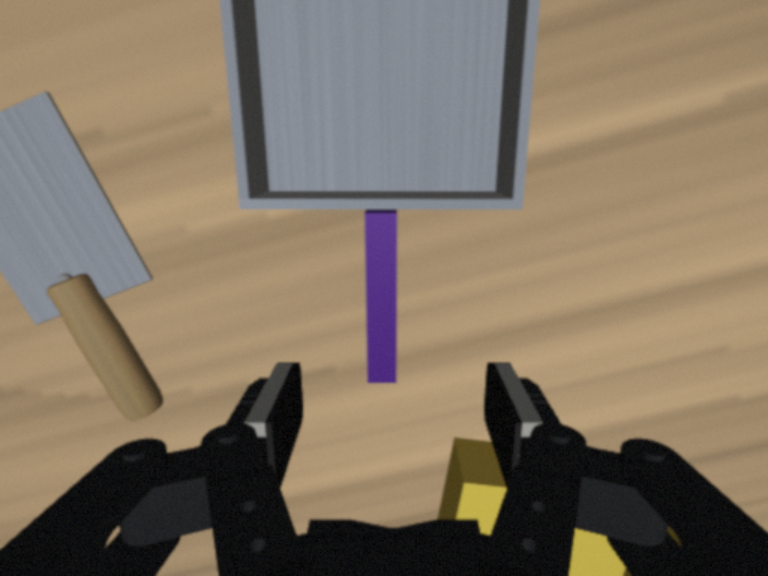

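>>> servo_tool --motion '[0.06,0,0,0.03,0,0,80,0.06,0,0,0.03,0,0,80,0.06,0,0,0.03,0,0,80,0.06,0,0,0.03,0,0,80,0.06,0,0,0.03,0,0,80,0.06,0,0,0.03,0,0,80,0.06,0,0,0.03,0,0,80,0.06,0,0,0.03,0,0,80,0.06,0,0,0.03,0,0,80,0.06,0,0,0.03,0,0,80]'

```text
clock: 4.8
eef_pos: [0.4342, 0.3126, 0.1143]
eef_rot: [127.6, 89.8, 12.9]
force: [-0.8, -0.4, 0.8]
gripper_width: 0.0601
```

>>> servo_tool --motion '[0.06,0,0,0,0,0,80,0.06,0,0,0,0,0,80,0.06,0,0,0,0,0,80,0.06,0,0,0,0,0,80,0.06,0,0,0,0,0,80,0.06,0,0,0,0,0,80,0.06,0,0,0,0,0,80,0.06,0,0,0,0,0,80,0.06,0,0,0,0,0,80,0.06,0,0,0,0,0,80]'

```text
clock: 5.8
eef_pos: [0.4345, 0.3121, 0.1141]
eef_rot: [28.3, 89.8, -6.4]
force: [0.1, -0.2, 0.1]
gripper_width: 0.0599
```

>>> servo_tool --motion '[0.06,0,0,0,0,0,20,0.06,0,0,0,0,0,20,0.06,0,0,0,0,0,20,0.06,0,0,0,0,0,20]'

```text
clock: 6.2
eef_pos: [0.4343, 0.3122, 0.1137]
eef_rot: [9.1, 89.8, -5.9]
force: [-0.3, -0.5, 0.0]
gripper_width: 0.0601
```

Run:
```python
from h import *
s=get_state();print(s['clock'],s['eef_pos'],s['joint_pos'].round(1),s['gripper_width'])
R=Ro.from_euler('xyz',s['eef_rot'],degrees=True);y=R.as_matrix()[:,1];print(np.degrees(np.arctan2(y[1],y[0])),y)
import pickle;ci=camera_info('wrist');pickle.dump(ci,open('ci3.pkl','wb'));print(ci['position']);save('w3','wrist')
```

```text
6.2 [0.43429667 0.31222462 0.11370603] [  1.1  29.2 -54.8 113.7  30.4  52.5   5.3] 0.060116688504276546
74.96401128038285 [2.59425673e-01 9.65762916e-01 5.57358167e-04]
[0.36065549 0.3321053  0.25577436]
```

View pics/w3.png

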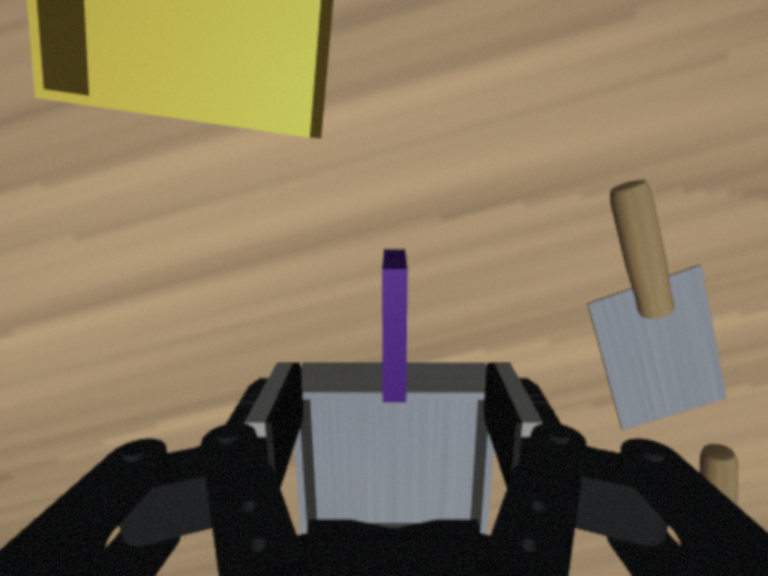

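>>> servo_tool --motion '[0.06,-0.001,0,-0.05,0,0,0,0.06,-0.001,0,-0.1,0,0,0,0.06,-0.001,0,-0.1,0,0,0,0.06,-0.001,0,-0.1,0,0,0]'

```text
clock: 6.65
eef_pos: [0.4315, 0.3135, 0.0127]
eef_rot: [-80.7, 90.0, -95.7]
force: [0.1, 1.0, 1.0]
gripper_width: 0.0601
```

>>> servo_tool --motion '[0.0,0,0,0,0,0,0,0.0,0,0,0,0,0,0,0.0,0,0,0,0,0,0,0.0,0,0,0,0,0,0,0,0,0,0,0,0,0,0,0,0,0,0,0,0]' --grip_force 40

```text
clock: 7.25
eef_pos: [0.4319, 0.3134, 0.0124]
eef_rot: [21.3, 89.9, 6.4]
force: [-2.7, -1.9, 13.0]
gripper_width: 0.0114
```

Run:
```python
from h import *
s=get_state();print(s['clock'],s['eef_pos'],s['joint_pos'].round(1),s['gripper_width'],s['force'].round(1))
R=Ro.from_euler('xyz',s['eef_rot'],degrees=True);y=R.as_matrix()[:,1];print(np.degrees(np.arctan2(y[1],y[0])),y)
```

```text
7.25 [0.43185045 0.31342879 0.01241106] [ -5.5  37.1 -47.3 116.9  40.3  43.4  -2.8] 0.011424143531412887 [-2.7 -1.9 13. ]
75.0718076714228 [2.57608220e-01 9.66249265e-01 6.01828093e-04]
```

>>> servo_tool --motion '[0,0,0,0.001,0,0,0,0,0,0,0.001,0,0,0]' --grip_force 30

```text
clock: 7.45
eef_pos: [0.4315, 0.3132, 0.0128]
eef_rot: [24.4, 90.0, 9.5]
force: [0.5, -0.3, 3.3]
gripper_width: 0.0114
```

>>> servo_tool --motion '[0,0.001,-0.01,0,0,0,0.5,0,0.003,-0.035,0,0,0,2,0,0.005,-0.065,0,0,0,3,0,0.007,-0.095,0,0,0,4,0,0.009,-0.125,0,0,0,5,0,0.011,-0.155,0,0,0,6,0,0.013,-0.185,0,0,0,7,0,0.016,-0.215,0,0,0,8,0,0.018,-0.235,0,0,0,8.5,0,0.018,-0.242,0,0,0,8.5]'

```text
clock: 8.45
eef_pos: [0.4497, 0.0693, 0.0126]
eef_rot: [26.2, 89.9, 19.7]
force: [0.7, 5.6, 5.9]
gripper_width: 0.0113
```

>>> servo_tool --motion '[0,0,0,0,0,0,0,0,0,0,0,0,0,0]'

```text
clock: 8.65
eef_pos: [0.4495, 0.0696, 0.0126]
eef_rot: [-57.1, 89.9, -63.6]
force: [1.5, -5.7, 7.9]
gripper_width: 0.0115
```

```bash
cat >> h.py <<'E'
def st():
    s=get_state();R=Ro.from_euler('xyz',s['eef_rot'],degrees=True);y=R.as_matrix()[:,1]
    print(s['clock'],s['eef_pos'].round(4),s['joint_pos'].round(1),'w',s['gripper_width'].round(4),'F',s['force'].round(1),'T',s['torque'].round(2),'yaw',(np.degrees(np.arctan2(y[1],y[0]))-90).round(2)); return s
E
python3 - <<'E'
from h import *
st()
save('top2','top');save('scene2','scene');ci=camera_info('wrist');save('w4','wrist')
import pickle;pickle.dump(ci,open('ci4.pkl','wb'))
a=cv2.imread('pics/raw_top2.png')[100:225,185:310];b=cv2.imread('pics/raw_scene2.png')[180:300,215:365]
cv2.imwrite('pics/c3.png',cv2.resize(a,None,fx=4.8,fy=4.8,interpolation=cv2.INTER_CUBIC)); cv2.imwrite('pics/c4.png',cv2.resize(b,None,fx=5,fy=5,interpolation=cv2.INTER_CUBIC))
E
```

```text
Traceback (most recent call last):
  File "h.py", line 24, in st
    print(s['clock'],s['eef_pos'].round(4),s['joint_pos'].round(1),'w',s['gripper_width'].round(4),'F',s['force'].round(1),'T',s['torque'].round(2),'yaw',(np.degrees(np.arctan2(y[1],y[0]))-90).round(2)); return s
                                                                       ^^^^^^^^^^^^^^^^^^^^^^^^
AttributeError: 'float' object has no attribute 'round'
```

```bash
sed -i "s/s\['gripper_width'\].round(4)/round(float(s['gripper_width']),4)/" h.py
python3 - <<'E'
from h import *
st()
save('top2','top');save('scene2','scene');ci=camera_info('wrist');save('w4','wrist')
import pickle;pickle.dump(ci,open('ci4.pkl','wb'))
a=cv2.imread('pics/raw_top2.png')[100:225,185:310];b=cv2.imread('pics/raw_scene2.png')[180:300,215:365]
cv2.imwrite('pics/c3.png',cv2.resize(a,None,fx=4.8,fy=4.8,interpolation=cv2.INTER_CUBIC)); cv2.imwrite('pics/c4.png',cv2.resize(b,None,fx=5,fy=5,interpolation=cv2.INTER_CUBIC))
E
```

```text
8.65 [0.4495 0.0696 0.0126] [ 24.7  32.4 -49.8 126.6  41.   38.7  29. ] w 0.0115 F [ 1.5 -5.7  7.9] T [-1.02 -0.68 -0.35] yaw -6.5
```

View pics/c3.png

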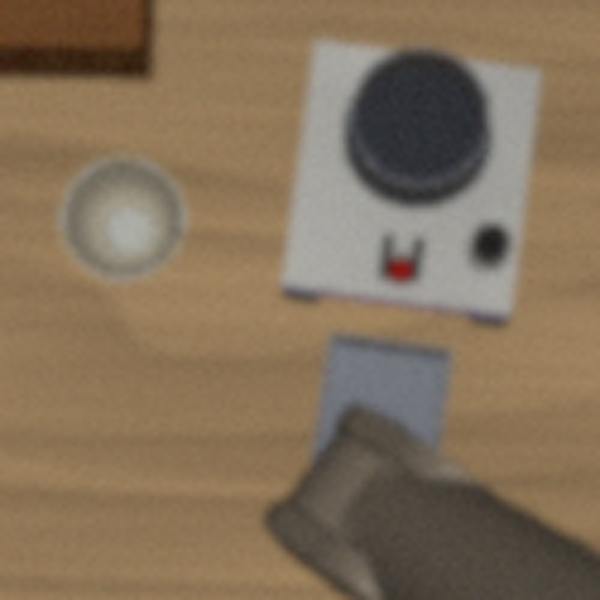

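View pics/c4.png

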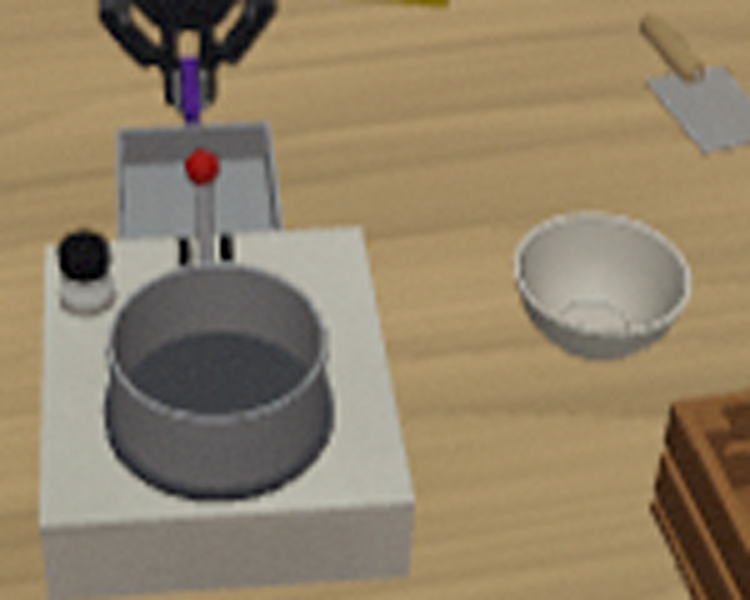

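View pics/w4.png

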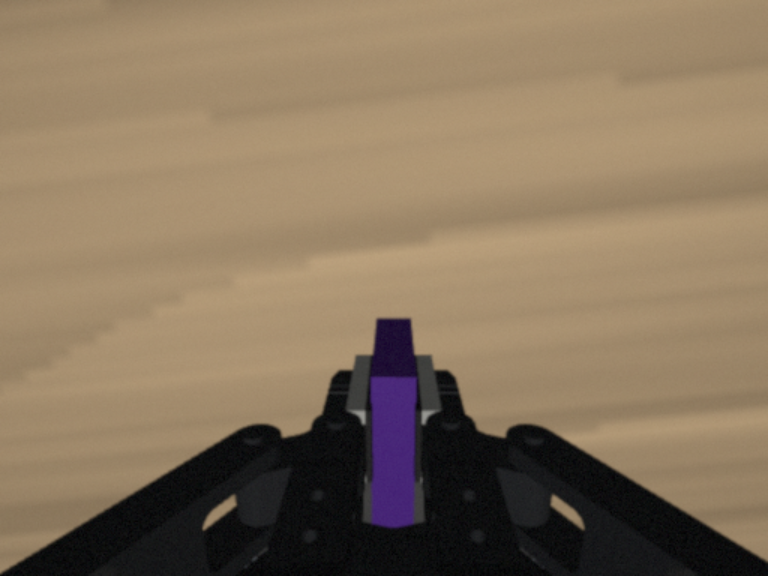

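Run:
```python
from h import *
T,S=camera_info('top'),camera_info('scene')
u=lambda a:(np.array(a,float)+.5)/4.8-.5+np.array([185,100])
nl,nr=[ray(T,u(p),.036) for p in [(330,337),(450,352)]]
print('nose seen',nl,nr,(nl+nr)/2,np.linalg.norm(nl-nr))
yaw=np.radians(-6.5);d=np.array([np.cos(yaw),np.sin(yaw)]);print('nose tool',np.array([.4495,.0696])+.171*d)
fl,fr=[ray(T,u(p),.064) for p in [(284,291),(510,316)]]
print('front seen',fl,fr,(fl+fr)/2,np.linalg.norm(fl-fr))
# scene: tray rear rim corners, deck front corners
v=lambda a:(np.array(a,float)+.5)/5-.5+np.array([215,180])
rl,rr=[ray(S,v(p),.036) for p in [(118,129),(270,123)]]
print('rear seen',rl,rr,(rl+rr)/2,'tool',np.array([.4495,.0696])+.051*d)
fl,fr=[ray(S,v(p),.064) for p in [(48,245),(362,228)]];print('front',fl,fr,(fl+fr)/2)
```

```text
nose seen [0.61985479 0.1001126  0.036     ] [ 0.60865977 -0.0054493   0.036     ] [0.61425728 0.04733165 0.036     ] 0.10615386645718973
nose tool [0.61940079 0.05024225]
front seen [0.65474807 0.14046361 0.064     ] [ 0.63678797 -0.05525195  0.064     ] [0.64576802 0.04260583 0.064     ] 0.1965379027461177
rear seen [0.49845749 0.01253205 0.036     ] [0.51308376 0.11960886 0.036     ] [0.50577062 0.06607045 0.036     ] tool [0.50017216 0.06382664]
front [ 0.64128995 -0.04914909  0.064     ] [0.66440004 0.14843722 0.064     ] [0.65284499 0.04964406 0.064     ]
```

>>> servo_tool --motion '[0,0.005,-0.0005,0.0005,0,0,0.3,0,0.01,-0.001,0.0005,0,0,0.3,0,0.015,-0.0016,0.0005,0,0,0.3,0,0.02,-0.0022,0.0005,0,0,0.3,0,0.025,-0.0027,0.0005,0,0,0.3,0,0.03,-0.0033,0.0005,0,0,0.3,0,0.034,-0.0037,0.0005,0,0,0.3,0,0.037,-0.004,0.0005,0,0,0.3,0,0.04,-0.0043,0.0005,0,0,0.3,0,0.04,-0.0043,0.0005,0,0,0.3]' --grip_force 25

```text
clock: 9.8
eef_pos: [0.4894, 0.0667, 0.0128]
eef_rot: [169.4, 90.0, 163.3]
force: [-1.0, -0.2, 4.2]
gripper_width: 0.0112
```

Run:
```python
from h import *
st()
```

```text
9.8 [0.4894 0.0667 0.0128] [ 24.8  35.  -49.2 121.8  41.   41.4  32.1] w 0.0112 F [-1.  -0.2  4.2] T [0.04 0.08 0.06] yaw -6.11
```

>>> servo_tool --motion '[0,0.003,-0.0003,0,0,0,0,0,0.006,-0.0006,0,0,0,0,0,0.009,-0.0009,0,0,0,0,0,0.012,-0.0013,0,0,0,0,0,0.014,-0.0015,0,0,0,0,0,0.014,-0.0015,0,0,0,0]' --grip_force 25

```text
clock: 10.4
eef_pos: [0.5032, 0.0653, 0.0128]
eef_rot: [-173.2, 90.0, -179.3]
force: [-2.0, 1.3, 5.0]
gripper_width: 0.0111
```

>>> servo_tool --motion '[0,0.0015,-0.0002,0,0,0,0,0,0.003,-0.0003,0,0,0,0,0,0.0045,-0.0005,0,0,0,0,0,0.0045,-0.0005,0,0,0,0]'

```text
clock: 10.8
eef_pos: [0.5073, 0.0648, 0.0128]
eef_rot: [-163.7, 89.9, -169.9]
force: [-5.7, 0.9, 8.4]
gripper_width: 0.0116
```

```bash
cat >> h.py <<'E'
def loc(yaw=-6.2,o=(.649,.0465)):
    s=get_state();c,n=np.cos(np.radians(yaw)),np.sin(np.radians(yaw));R=np.array([[c,n],[-n,c]])
    print('tcp local mm',(R@(s['eef_pos'][:2]-o)*1000).round(1),'nose x',((R@(s['eef_pos'][:2]-o))[0]*1000+171).round(1),'F local',(R@s['force'][:2]).round(1))
E
python3 - <<'E'
from h import *
st();loc()
E
```

```text
10.8 [0.5073 0.0648 0.0128] [ 24.7  36.2 -48.8 119.6  41.   42.6  33.3] w 0.0116 F [-5.7  0.9  8.4] T [0.1  0.83 0.04] yaw -6.11
tcp local mm [-142.9    2.9] nose x 28.1 F local [-5.8  0.2]
```

>>> servo_tool --motion '[0,0.0005,0,0.0003,0,0,0,0,0.0015,-0.0002,0.0005,0,0,0,0,0.0015,-0.0002,0.0005,0,0,0]'

```text
clock: 11.1
eef_pos: [0.5087, 0.0641, 0.013]
eef_rot: [-149.3, 89.9, -155.4]
force: [-4.5, -1.0, 0.2]
gripper_width: 0.0117
```

Run:
```python
from h import *
st();loc()
```

```text
11.1 [0.5087 0.0641 0.013 ] [ 24.8  36.3 -48.8 119.4  41.   42.8  33.4] w 0.0117 F [-4.5 -1.   0.2] T [-0.21  0.73 -0.08] yaw -6.14
tcp local mm [-141.4    2.3] nose x 29.6 F local [-4.3 -1.5]
```

>>> servo_tool --motion '[0,0.001,-0.0001,0,0,0,0,0,0.002,-0.0002,0,0,0,0,0,0.003,-0.0003,0,0,0,0]'

```text
clock: 11.4
eef_pos: [0.5103, 0.0637, 0.0128]
eef_rot: [-150.8, 89.8, -156.9]
force: [-18.1, -2.3, 13.1]
gripper_width: 0.0113
```

Run:
```python
from h import *
st();loc()
```

```text
11.4 [0.5103 0.0637 0.0128] [ 24.8  36.4 -48.8 119.1  40.9  43.1  33.6] w 0.0113 F [-18.1  -2.3  13.1] T [-0.33  3.21 -0.32] yaw -6.14
tcp local mm [-139.7    2.1] nose x 31.3 F local [-17.8  -4.3]
```

>>> servo_tool --motion '[0,-0.002,0.0002,0.0003,0,0,0,0,-0.0022,-0.0018,0.0003,0,0,0,0,-0.0025,-0.0038,0.0003,0,0,0,0,-0.0027,-0.0058,0.0003,0,0,0,0,-0.0028,-0.007,0.0003,0,0,0,0,-0.0028,-0.007,0.0003,0,0,0]'

```text
clock: 12.0
eef_pos: [0.5095, 0.0572, 0.0136]
eef_rot: [-42.8, 90.0, -48.9]
force: [0.7, 0.0, -2.3]
gripper_width: 0.0111
```

Run:
```python
from h import *
st();loc()
```

```text
12.0 [0.5095 0.0572 0.0136] [ 25.6  36.2 -48.9 119.4  40.9  42.7  34.3] w 0.0111 F [ 0.7  0.  -2.3] T [-0.01  0.17 -0.05] yaw -6.13
tcp local mm [-139.9   -4.5] nose x 31.1 F local [0.7 0.1]
```

>>> servo_tool --motion '[0,0.001,-0.0001,0,0,0,0,0,0.002,-0.0002,0,0,0,0,0,0.003,-0.0003,0,0,0,0]'

```text
clock: 12.3
eef_pos: [0.5125, 0.0572, 0.0136]
eef_rot: [-12.8, 90.0, -18.9]
force: [-0.1, -0.6, -2.0]
gripper_width: 0.0112
```

>>> servo_tool --motion '[0,0.001,-0.0001,0,0,0,0,0,0.002,-0.0002,0,0,0,0]'

```text
clock: 12.5
eef_pos: [0.5145, 0.0569, 0.0136]
eef_rot: [-177.6, 90.0, 176.2]
force: [-0.5, 0.3, -2.8]
gripper_width: 0.0116
```

Run:
```python
from h import *
st();loc()
```

```text
12.5 [0.5145 0.0569 0.0136] [ 25.6  36.5 -48.8 118.8  40.9  43.   34.6] w 0.0116 F [-0.5  0.3 -2.8] T [0.06 0.18 0.01] yaw -6.11
tcp local mm [-134.9   -4.2] nose x 36.1 F local [-0.5  0.3]
```

>>> servo_tool --motion '[0,0.001,-0.0001,-0.0004,0,0,0,0,0.002,-0.0002,-0.0004,0,0,0,0,0.003,-0.0003,-0.0004,0,0,0]'

```text
clock: 12.8
eef_pos: [0.5175, 0.0566, 0.0132]
eef_rot: [-120.5, 90.0, -126.6]
force: [-0.4, 0.4, -0.8]
gripper_width: 0.0113
```

>>> servo_tool --motion '[0,0.001,-0.0001,0,0,0,0,0,0.002,-0.0002,0,0,0,0]'

```text
clock: 13.0
eef_pos: [0.5195, 0.0564, 0.0132]
eef_rot: [-100.0, 90.0, -106.2]
force: [-1.9, -0.3, -1.1]
gripper_width: 0.0112
```

Run:
```python
from h import *
st();loc()
```

```text
13.0 [0.5195 0.0564 0.0132] [ 25.5  36.8 -48.6 118.2  41.   43.3  34.8] w 0.0112 F [-1.9 -0.3 -1.1] T [-0.02  0.4  -0.04] yaw -6.11
tcp local mm [-129.8   -4.1] nose x 41.2 F local [-1.8 -0.5]
```

>>> servo_tool --motion '[0,0.001,-0.0001,0,0,0,0,0,0.002,-0.0002,0,0,0,0]'

```text
clock: 13.2
eef_pos: [0.5208, 0.0559, 0.013]
eef_rot: [-146.4, 89.9, -152.5]
force: [-5.4, -1.4, 0.7]
gripper_width: 0.0115
```

>>> servo_tool --motion '[0,0.001,-0.0001,0,0,0,0]'

```text
clock: 13.3
eef_pos: [0.5217, 0.0557, 0.0129]
eef_rot: [-144.6, 89.9, -150.7]
force: [-6.0, -2.4, 0.2]
gripper_width: 0.0115
```

Run:
```python
from h import *
st();loc()
```

```text
13.3 [0.5217 0.0557 0.0129] [ 25.5  37.  -48.6 117.9  40.9  43.6  35. ] w 0.0115 F [-6.  -2.4  0.2] T [-0.39  1.04 -0.22] yaw -6.13
tcp local mm [-127.5   -4.6] nose x 43.5 F local [-5.7 -3.1]
```

>>> servo_tool --motion '[0,-0.0005,-0.0008,0,0,0,0,0,-0.0005,-0.0018,0,0,0,0,0,-0.0005,-0.0027,0,0,0,0,0,-0.0005,-0.0027,0,0,0,0]'

```text
clock: 13.7
eef_pos: [0.5221, 0.0533, 0.0133]
eef_rot: [21.3, 90.0, 15.2]
force: [0.4, -0.1, -2.0]
gripper_width: 0.0116
```

Run:
```python
from h import *
st();loc()
```

```text
13.7 [0.5221 0.0533 0.0133] [ 25.8  37.  -48.6 117.9  41.   43.5  35.3] w 0.0116 F [ 0.4 -0.1 -2. ] T [0.06 0.04 0.04] yaw -6.12
tcp local mm [-126.9   -6.9] nose x 44.1 F local [ 0.4 -0. ]
```

>>> servo_tool --motion '[0,0.001,-0.0001,0,0,0,0,0,0.002,-0.0002,0,0,0,0]'

```text
clock: 13.9
eef_pos: [0.524, 0.0532, 0.0132]
eef_rot: [-94.5, 90.0, -100.6]
force: [0.1, 0.3, -1.2]
gripper_width: 0.0113
```

Run:
```python
from h import *
st();loc()
```

```text
13.9 [0.524  0.0532 0.0132] [ 25.8  37.1 -48.6 117.7  41.   43.6  35.4] w 0.0113 F [ 0.1  0.3 -1.2] T [ 0.02  0.19 -0.01] yaw -6.11
tcp local mm [-125.    -6.9] nose x 46.0 F local [0.  0.3]
```

>>> servo_tool --motion '[0,0.001,-0.0001,0,0,0,0,0,0.002,-0.0002,0,0,0,0,0,0.003,-0.0003,0,0,0,0]'

```text
clock: 14.2
eef_pos: [0.527, 0.0529, 0.0132]
eef_rot: [-116.6, 90.0, -122.7]
force: [-1.0, -0.1, -1.4]
gripper_width: 0.0115
```

Run:
```python
from h import *
st();loc()
```

```text
14.2 [0.527  0.0529 0.0132] [ 25.7  37.3 -48.5 117.3  41.   43.8  35.6] w 0.0115 F [-1.  -0.1 -1.4] T [ 0.05  0.12 -0.  ] yaw -6.11
tcp local mm [-122.    -6.8] nose x 49.0 F local [-1.  -0.3]
```

>>> servo_tool --motion '[0,0.001,-0.0001,0,0,0,0,0,0.002,-0.0002,0,0,0,0,0,0.003,-0.0003,0,0,0,0]'

```text
clock: 14.5
eef_pos: [0.53, 0.0526, 0.0132]
eef_rot: [-108.6, 90.0, -114.7]
force: [-0.1, 1.0, -1.7]
gripper_width: 0.0117
```

>>> servo_tool --motion '[0,0.001,-0.0001,0,0,0,0,0,0.002,-0.0002,0,0,0,0,0,0.003,-0.0003,0,0,0,0]'

```text
clock: 14.8
eef_pos: [0.533, 0.0523, 0.0132]
eef_rot: [-119.9, 90.0, -126.0]
force: [-0.5, 0.3, -2.2]
gripper_width: 0.0112
```

Run:
```python
from h import *
st();loc()
```

```text
14.8 [0.533  0.0523 0.0132] [ 25.7  37.7 -48.4 116.5  41.   44.2  36. ] w 0.0112 F [-0.5  0.3 -2.2] T [ 0.14  0.19 -0.05] yaw -6.11
tcp local mm [-116.    -6.8] nose x 55.0 F local [-0.6  0.2]
```

>>> servo_tool --motion '[0,0.001,-0.0001,-0.0002,0,0,0,0,0.002,-0.0002,-0.0002,0,0,0,0,0.003,-0.0003,-0.0002,0,0,0,0,0.004,-0.0004,-0.0002,0,0,0]'

```text
clock: 15.2
eef_pos: [0.537, 0.0519, 0.013]
eef_rot: [-131.9, 90.0, -138.0]
force: [-1.3, 0.3, -0.8]
gripper_width: 0.0114
```

>>> servo_tool --motion '[0,0.001,-0.0001,0,0,0,0,0,0.002,-0.0002,0,0,0,0,0,0.003,-0.0003,0,0,0,0,0,0.004,-0.0004,0,0,0,0]'

```text
clock: 15.6
eef_pos: [0.541, 0.0515, 0.013]
eef_rot: [-115.2, 90.0, -121.3]
force: [-1.4, 0.9, -1.7]
gripper_width: 0.0115
```

Run:
```python
from h import *
st();loc()
```

```text
15.6 [0.541  0.0515 0.013 ] [ 25.6  38.2 -48.2 115.5  41.   44.7  36.5] w 0.0115 F [-1.4  0.9 -1.7] T [0.07 0.2  0.02] yaw -6.11
tcp local mm [-107.9   -6.7] nose x 63.1 F local [-1.5  0.7]
```

>>> servo_tool --motion '[0,0.001,-0.0001,0,0,0,0,0,0.002,-0.0002,0,0,0,0,0,0.003,-0.0003,0,0,0,0,0,0.004,-0.0004,0,0,0,0,0,0.005,-0.0005,0,0,0,0]'

```text
clock: 16.1
eef_pos: [0.546, 0.051, 0.013]
eef_rot: [-128.4, 90.0, -134.5]
force: [-0.3, -0.5, -0.7]
gripper_width: 0.0114
```

>>> servo_tool --motion '[0,0.001,-0.0001,0,0,0,0,0,0.002,-0.0002,0,0,0,0,0,0.003,-0.0003,0,0,0,0,0,0.004,-0.0004,0,0,0,0,0,0.005,-0.0005,0,0,0,0]'

```text
clock: 16.6
eef_pos: [0.551, 0.0505, 0.013]
eef_rot: [-122.8, 90.0, -128.9]
force: [-1.4, 0.7, -1.4]
gripper_width: 0.0114
```

Run:
```python
from h import *
st();loc()
```

```text
16.6 [0.551  0.0505 0.013 ] [ 25.5  38.8 -48.1 114.3  41.   45.4  37.1] w 0.0114 F [-1.4  0.7 -1.4] T [ 0.1   0.14 -0.04] yaw -6.11
tcp local mm [-97.9  -6.6] nose x 73.1 F local [-1.4  0.6]
```

>>> servo_tool --motion '[0,0.001,-0.0001,0,0,0,0,0,0.002,-0.0002,0,0,0,0,0,0.003,-0.0003,0,0,0,0]' --grip_force 20

```text
clock: 16.9
eef_pos: [0.554, 0.0502, 0.013]
eef_rot: [-142.5, 90.0, -148.6]
force: [-0.8, -0.3, -0.5]
gripper_width: 0.0112
```

>>> servo_tool --motion '[0,0.001,-0.0001,0,0,0,0,0,0.002,-0.0002,0,0,0,0,0,0.003,-0.0003,0,0,0,0]'

```text
clock: 17.2
eef_pos: [0.557, 0.0498, 0.013]
eef_rot: [-110.8, 90.0, -116.9]
force: [-0.5, 0.2, -0.8]
gripper_width: 0.0113
```

>>> servo_tool --motion '[0,0.001,-0.0001,0,0,0,0,0,0.002,-0.0002,0,0,0,0]'

```text
clock: 17.4
eef_pos: [0.559, 0.0497, 0.013]
eef_rot: [-136.8, 90.0, -142.9]
force: [-0.1, 0.5, 0.4]
gripper_width: 0.0109
```

Nose at about 81 mm; from here I step 2 mm at a time and read force after each.

>>> servo_tool --motion '[0,0.001,-0.0001,0,0,0,0,0,0.002,-0.0002,0,0,0,0]'

```text
clock: 17.6
eef_pos: [0.561, 0.0495, 0.013]
eef_rot: [-117.7, 90.0, -123.9]
force: [-2.1, 0.0, -0.7]
gripper_width: 0.0115
```

>>> servo_tool --motion '[0,0.001,-0.0001,0,0,0,0]'

```text
clock: 17.7
eef_pos: [0.5619, 0.0494, 0.013]
eef_rot: [-140.5, 90.0, -146.7]
force: [0.3, 0.9, -0.1]
gripper_width: 0.0111
```

>>> servo_tool --motion '[0,0.0008,-0.0001,0,0,0,0,0,0.0015,-0.0002,0,0,0,0]'

```text
clock: 17.9
eef_pos: [0.5634, 0.0492, 0.013]
eef_rot: [-131.6, 90.0, -137.7]
force: [-1.8, -0.1, -1.6]
gripper_width: 0.0112
```

>>> servo_tool --motion '[0,0.0005,-0.0001,0,0,0,0,0,0.001,-0.0001,0,0,0,0]'

```text
clock: 18.1
eef_pos: [0.5644, 0.0491, 0.013]
eef_rot: [-137.6, 90.0, -143.7]
force: [-1.0, 0.2, -0.6]
gripper_width: 0.0113
```

>>> servo_tool --motion '[0,0.0008,-0.0001,0,0,0,0,0,0.0015,-0.0002,0,0,0,0]'

```text
clock: 18.3
eef_pos: [0.566, 0.0489, 0.013]
eef_rot: [-100.7, 90.0, -106.8]
force: [-0.2, 1.1, -0.5]
gripper_width: 0.0115
```

>>> servo_tool --motion '[0,0.0005,-0.0001,0,0,0,0,0,0.001,-0.0001,0,0,0,0]'

```text
clock: 18.5
eef_pos: [0.5669, 0.0488, 0.013]
eef_rot: [-164.1, 90.0, -170.2]
force: [-1.2, -0.0, -1.2]
gripper_width: 0.0114
```

>>> servo_tool --motion '[0,0.0005,-0.0001,0,0,0,0,0,0.001,-0.0001,0,0,0,0]'

```text
clock: 18.7
eef_pos: [0.5679, 0.0487, 0.013]
eef_rot: [-139.4, 90.0, -145.5]
force: [-0.3, 0.3, -0.6]
gripper_width: 0.0115
```

>>> servo_tool --motion '[0,0.001,-0.0001,0,0,0,0,0,0.002,-0.0002,0,0,0,0]'

```text
clock: 18.9
eef_pos: [0.57, 0.0485, 0.013]
eef_rot: [-80.5, 90.0, -86.6]
force: [-0.1, 0.3, -1.8]
gripper_width: 0.0114
```

>>> servo_tool --motion '[0,0.001,-0.0001,0,0,0,0,0,0.002,-0.0002,0,0,0,0]'

```text
clock: 19.1
eef_pos: [0.572, 0.0483, 0.013]
eef_rot: [-156.1, 90.0, -162.2]
force: [-1.4, -1.1, -0.2]
gripper_width: 0.0114
```

>>> servo_tool --motion '[0,0.001,-0.0001,0,0,0,0,0,0.002,-0.0002,0,0,0,0]'

```text
clock: 19.3
eef_pos: [0.5736, 0.0482, 0.0129]
eef_rot: [-171.8, 90.0, -178.0]
force: [-5.7, 2.2, 1.0]
gripper_width: 0.0112
```

>>> servo_tool --motion '[0,0.0005,-0.0001,0,0,0,0,0,0.0005,-0.0001,0,0,0,0]'

```text
clock: 19.5
eef_pos: [0.5737, 0.0482, 0.0128]
eef_rot: [-169.1, 89.9, -175.2]
force: [-6.4, 1.2, 1.3]
gripper_width: 0.0116
```

Run:
```python
from h import *
st();loc()
```

```text
19.5 [0.5737 0.0482 0.0128] [ 25.2  40.3 -47.7 111.3  40.9  47.   38.5] w 0.0116 F [-6.4  1.2  1.3] T [ 0.21  1.02 -0.04] yaw -6.1
tcp local mm [-75.1  -6.5] nose x 95.9 F local [-6.5  0.5]
```

>>> servo_tool --motion '[0,0.0007,-0.0001,0,0,0,0,0,0.0007,-0.0001,0,0,0,0]'

```text
clock: 19.7
eef_pos: [0.5736, 0.0482, 0.0128]
eef_rot: [-165.8, 89.9, -171.9]
force: [-11.4, 0.7, 6.8]
gripper_width: 0.0115
```

Run:
```python
from h import *
st();loc()
```

```text
19.7 [0.5736 0.0482 0.0128] [ 25.1  40.4 -47.7 111.3  40.9  47.1  38.5] w 0.0115 F [-11.4   0.7   6.8] T [ 0.28  1.98 -0.09] yaw -6.09
tcp local mm [-75.1  -6.5] nose x 95.9 F local [-11.4  -0.6]
```

>>> servo_tool --motion '[0,-0.0006,0.0001,0,0,0,0,0,-0.0006,0.0001,0,0,0,0,0.05,-0.0006,0.0001,0,0,0,0,0.05,-0.0006,0.0001,0,0,0,0,0.05,-0.0006,0.0001,0,0,0,0,0.05,-0.0006,0.0001,0,0,0,0]'

```text
clock: 20.3
eef_pos: [0.5747, 0.0479, 0.0131]
eef_rot: [-6.9, 90.0, -13.0]
force: [-0.1, 0.9, 0.1]
gripper_width: 0.0501
```

Run:
```python
from h import *
st();loc();save('w5','wrist');save('scene3','scene')
```

```text
20.3 [0.5747 0.0479 0.0131] [ 25.2  40.3 -47.7 111.3  40.9  47.   38.5] w 0.0501 F [-0.1  0.9  0.1] T [-0.   -0.01 -0.02] yaw -6.12
tcp local mm [-74.   -6.6] nose x 97.0 F local [-0.2  0.9]
```

View pics/w5.png

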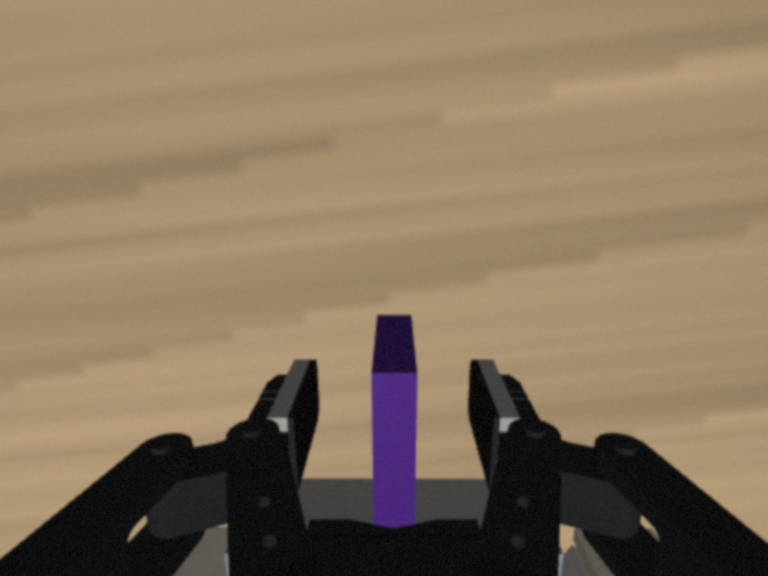

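View pics/scene3.png

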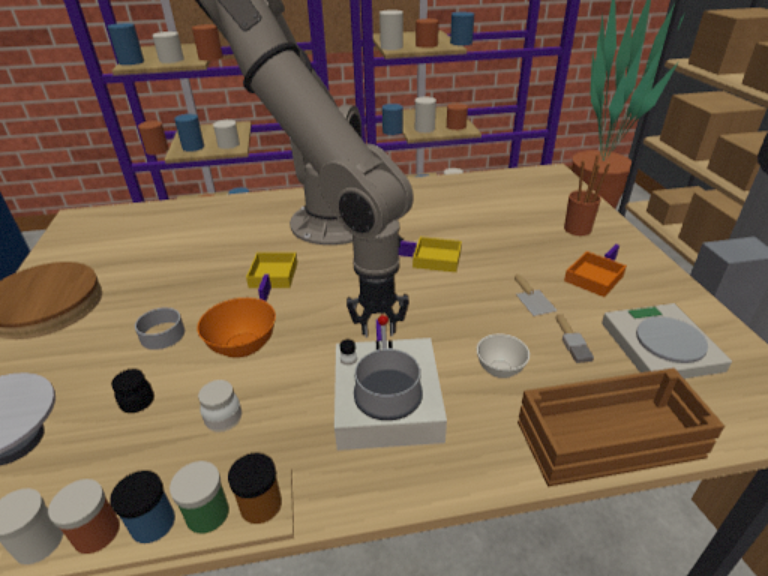

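>>> servo_tool --motion '[0.05,0,0,0.03,0,0,0,0.05,0,0,0.06,0,0,0,0,0,0,0.1,0,0,0,0,0.001,0.006,0.103,0,0,0,0,0.001,0.006,0.103,0,0,0,0,0.001,0.006,0.103,0,0,0]'

```text
clock: 21.0
eef_pos: [0.5751, 0.0537, 0.1152]
eef_rot: [-147.6, 89.9, -153.7]
force: [-0.5, 0.0, -0.4]
gripper_width: -0.0003
```

Run:
```python
from h import *
st();loc();save('w6','wrist');save('scene4','scene')
b=cv2.imread('pics/raw_scene4.png')[150:270,215:365];cv2.imwrite('pics/c5.png',cv2.resize(b,None,fx=5,fy=5,interpolation=cv2.INTER_CUBIC))
```

```text
21.0 [0.5751 0.0537 0.1152] [ 29.6  33.1 -54.2 108.1  32.4  55.8  44.6] w -0.0003 F [-0.5  0.  -0.4] T [ 0.04 -0.04  0.01] yaw -6.11
tcp local mm [-74.3  -0.9] nose x 96.7 F local [-0.5 -0. ]
```

View pics/w6.png

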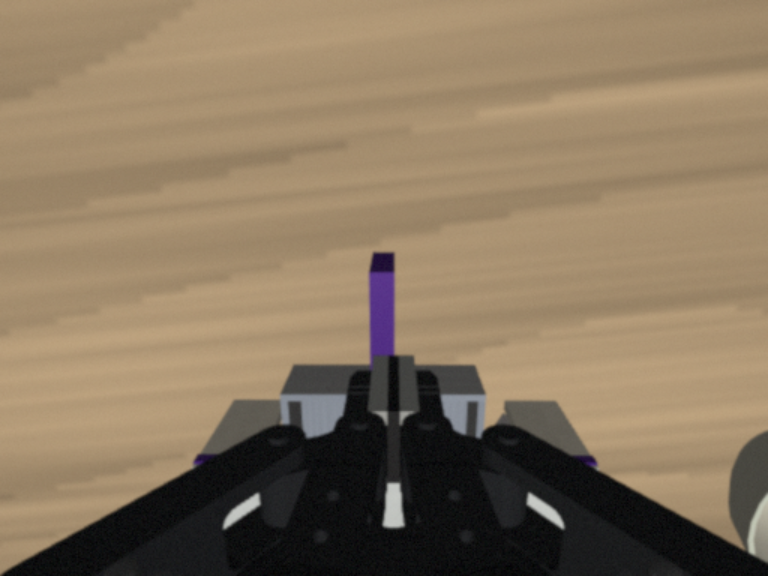

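View pics/c5.png

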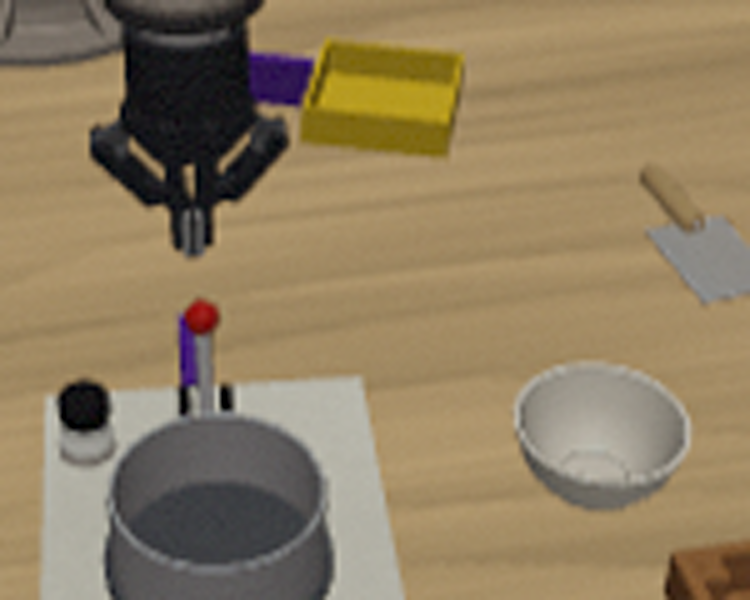

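Run:
```python
from h import *
T,S=camera_info('top'),camera_info('scene')
us=np.array([202.5/5-.5+215,317.5/5-.5+150]);ut=np.array([400.5/4.8-.5+185,268/4.8-.5+100])
r=least_squares(lambda p:np.r_[proj(S,p)[0]-us,proj(T,p)[0]-ut],[.66,.045,.13]);print(r.x,r.fun)
print(ray(S,us,.13))
# tip check: tcp pixel in scene
p=get_state()['eef_pos'];print(((proj(S,p)[0]-[215,150]+.5)*5))
```

```text
[0.66438384 0.04528293 0.13120914] [-0.55166455  0.01932224 -0.71825605 -0.11938558]
[0.66318765 0.04714833 0.13      ]
[190.03081955 248.7490991 ]
```

>>> servo_tool --motion '[0,0.02,-0.001,0,0,0,0,0,0.04,-0.003,0,0,0,0,0,0.054,-0.0043,0,0,0,0,0,0.06,-0.005,0,0,0,0,0,0.065,-0.0055,0,0,0,0,0,0.07,-0.006,0,0,0,0,0,0.075,-0.0065,0,0,0,0,0,0.08,-0.007,0,0,0,0]'

```text
clock: 21.9
eef_pos: [0.6555, 0.047, 0.116]
eef_rot: [-138.3, 90.0, -144.4]
force: [-3.5, -0.2, 2.0]
gripper_width: -0.0001
```

Run:
```python
from h import *
st();loc()
```

```text
21.9 [0.6555 0.047  0.116 ] [ 26.3  39.  -51.5  97.5  34.4  60.7  47.3] w -0.0001 F [-3.5 -0.2  2. ] T [0.03 0.61 0.04] yaw -6.1
tcp local mm [6.4 1.2] nose x 177.4 F local [-3.4 -0.6]
```

Pushing the knob at about 3.5 N, as expected. Continuing.

>>> servo_tool --motion '[0,0.005,-0.0005,0,0,0,0,0,0.01,-0.001,0,0,0,0,0,0.015,-0.0016,0,0,0,0,0,0.02,-0.0022,0,0,0,0,0,0.025,-0.0027,0,0,0,0,0,0.028,-0.003,0,0,0,0]'

```text
clock: 22.5
eef_pos: [0.6838, 0.0439, 0.1157]
eef_rot: [-172.1, 90.0, -178.2]
force: [-3.3, 0.3, -1.2]
gripper_width: 0.0002
```

Run:
```python
from h import *
st();loc();save('scene5','scene')
b=cv2.imread('pics/raw_scene5.png')[150:270,215:365];cv2.imwrite('pics/c6.png',cv2.resize(b,None,fx=5,fy=5,interpolation=cv2.INTER_CUBIC))
```

```text
22.5 [0.6838 0.0439 0.1157] [ 25.1  41.1 -50.7  93.6  35.   62.5  48.4] w 0.0002 F [-3.3  0.3 -1.2] T [0.01 0.59 0.03] yaw -6.12
tcp local mm [34.9  1.1] nose x 205.9 F local [-3.3 -0. ]
```

View pics/c6.png

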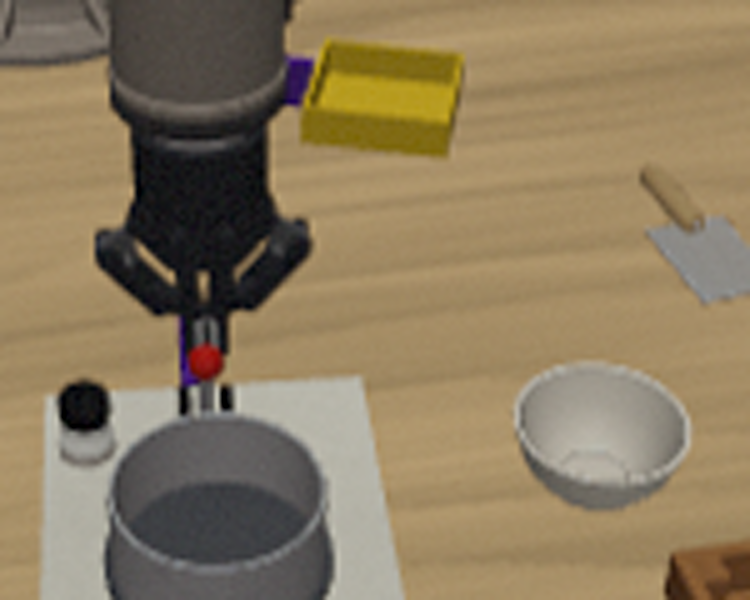

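>>> servo_tool --motion '[0,0.003,-0.0003,0,0,0,0,0,0.005,-0.0005,0,0,0,0,0,0.007,-0.0008,0,0,0,0]'

```text
clock: 22.85
eef_pos: [0.6903, 0.0432, 0.1159]
eef_rot: [-167.8, 90.0, -173.9]
force: [-11.0, 0.9, -1.7]
gripper_width: -0.0004
```

>>> servo_tool --motion '[0,0.002,-0.0002,0,0,0,0,0,0.003,-0.0003,0,0,0,0]'

```text
clock: 23.05
eef_pos: [0.6908, 0.0433, 0.1156]
eef_rot: [-164.3, 89.7, -170.4]
force: [-27.8, -0.2, 10.6]
gripper_width: -0.0
```

Run:
```python
from h import *
st();loc()
```

```text
23.05 [0.6908 0.0433 0.1156] [ 24.7  41.8 -50.5  92.3  35.   63.3  48.9] w -0.0 F [-27.8  -0.2  10.6] T [-0.09  5.56 -0.12] yaw -6.07
tcp local mm [41.9  1.3] nose x 212.9 F local [-27.6  -3.2]
```

>>> servo_tool --motion '[0,-0.005,0.0005,0,0,0,0,0,-0.03,0.003,0.01,0,0,0,0,-0.07,0.007,0.05,0,0,0,0,-0.11,0.011,0.09,0,0,0,0,-0.14,0.015,0.12,0,0,0,0,-0.16,0.02,0.14,0,0,0,0,-0.16,0.02,0.14,0,0,0]'

```text
clock: 23.75
eef_pos: [0.5328, 0.0643, 0.2597]
eef_rot: [-16.8, 89.7, -22.8]
force: [0.2, -0.1, 0.3]
gripper_width: -0.0003
```

Run:
```python
from h import *
st();loc();save('scene6','scene');import pickle;pickle.dump(camera_info('wrist'),open('ci7.pkl','wb'));save('w7','wrist')
b=cv2.imread('pics/raw_scene6.png')[150:270,215:365];cv2.imwrite('pics/c7.png',cv2.resize(b,None,fx=5,fy=5,interpolation=cv2.INTER_CUBIC))
```

```text
23.75 [0.5328 0.0643 0.2597] [ 38.4  19.8 -63.2 105.3  19.6  66.5  52.6] w -0.0003 F [ 0.2 -0.1  0.3] T [-0.01  0.03 -0.02] yaw -6.02
tcp local mm [-117.4    5.1] nose x 53.6 F local [ 0.2 -0.1]
```

View pics/c7.png

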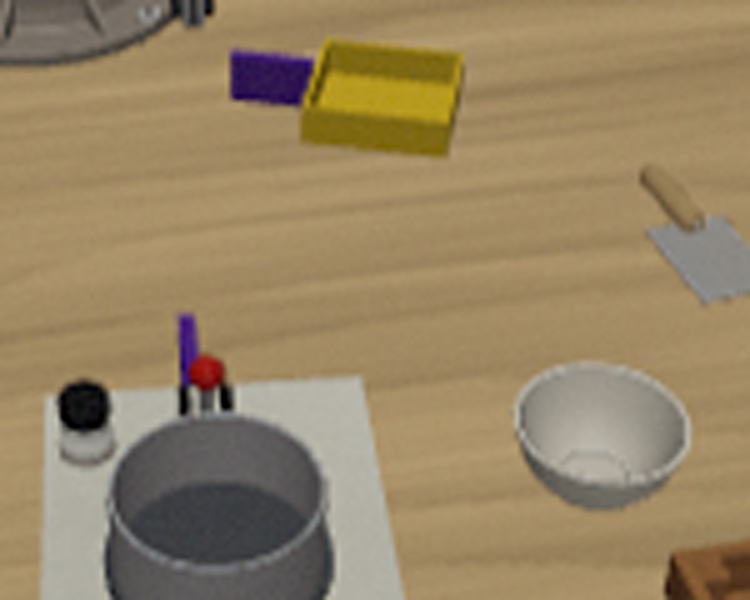

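View pics/w7.png

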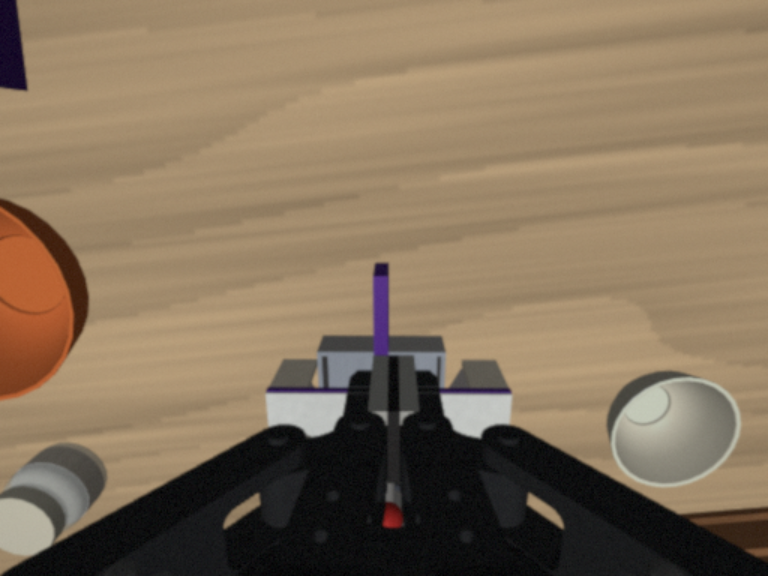

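View pics/scene6.png

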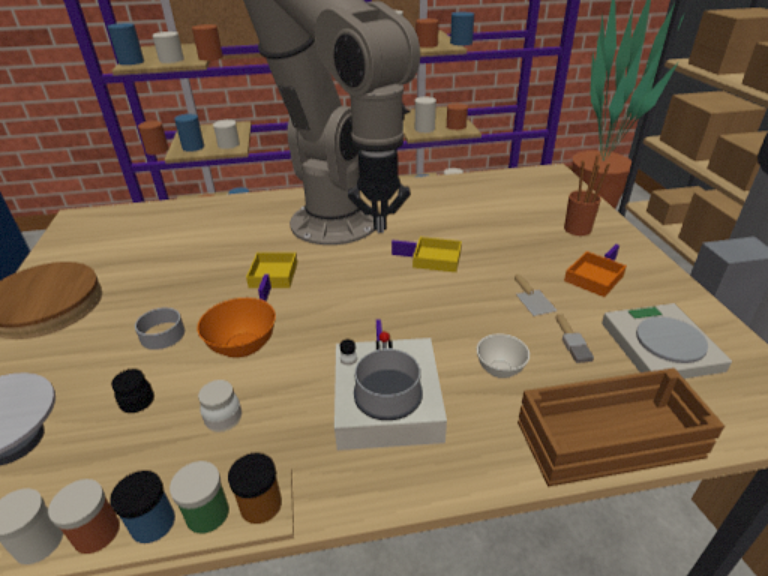

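Run:
```python
from h import *
import pickle
S=camera_info('scene');q=[.650,.0475,np.radians(-6.2)]
for a in (0,.05,.7,.8,.85,.9):
    k=place(q,[[.036+.06*np.sin(a-.45),0,.076+.06*np.cos(a-.45)]]);print(a,((proj(S,k)[0]-[215,150]+.5)*5).round(1))
ci=pickle.load(open('ci7.pkl','rb'));print('fin end',ray(ci,((380.5+.5)/1.5-.5,(275+.5)/1.5-.5),.046))
st()
```

```text
0 [200.4 314.1]
0.05 [200.6 315.5]
0.7 [204.4 353.3]
0.8 [205.1 362. ]
0.85 [205.4 366.6]
0.9 [205.8 371.3]
fin end [0.55407273 0.0505058  0.046     ]
23.85 [0.5341 0.0624 0.2568] [ 38.2  20.2 -62.9 105.3  19.7  66.4  52.5] w -0.0002 F [-0.5 -0.3 -0.5] T [-0.03 -0.05 -0.1 ] yaw -6.15
```

Run:
```python
from plant import finish_job
print(finish_job())
```

```text
the job is handed in; nothing more can be done
None
```

The tray is home against the hidden stop and the clamp lever is fully over. I handed the job in at about 24 s; `finish_job` reports no verdict.

**Tray:** I gripped the fin and slid the steel tray in. The left lead-in touched twice, so I backed off and shifted right each time. The lane centre came out about 7 mm right of the sieve's centre line. The nose met a firm stop about 96 mm inside the mouth, and the force there was almost purely along the lane. The highest reading while inserting was about 18 N, at a lead-in; at the stop I pressed to about 11 N.

**Clamp:** I let go of the tray, closed the fingers and pushed the red knob over at about 3.5 N until it hit its end stop. The push reached about 28 N on the lever there.

**Last checks:**
- **Tray:** the fin's rear end lies within about 1 mm of where the tray rested on the stop, so it did not move after release.
- **Lever:** the knob's position in the scene picture matches about 0.9 rad.
- **Bystanders:** they look unmoved in the scene picture, but I did not measure them.
- **Arm:** it is clear of everything and the wrist force is near zero.

**Disagreements:** the top and scene cameras differed by 5 to 8 mm on the sieve's position. I corrected for that using the tray's known position in the gripper, then by touch.

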